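# Uncover the mended dish and hold its tilting board at the pointer

## Robot

A 7-joint arm with a two-finger parallel gripper is mounted at the origin on the work surface. World frame = base frame: x ahead of the robot, y to its left, z up, the work surface at z = 0. Lengths are in mm, angles in rad, forces in N, time in s.
With the tool pointing down it reaches from about 400 to 875 mm from the base axis. Payload 4.4 kg.
Tool frame: the origin (TCP) lies at the very end of the fingers, on their centre line; the grasp point (between the pads) lies 19 mm behind it; z points along the fingers, y is the line along which they close (so a half turn about z gives the same grasp; the last joint's range is limited). The gripper opens to 85 mm and grips with 20 to 120 N. Pads are 22 mm wide; open, the fingers measure 114 mm over their backs; the gripper's body (76 mm by 85 mm) begins 54 mm behind the grasp point. The pads swing forward as they close: fully open they stand 13 mm farther back than shut.
Start: joints at [1.132, 0.628, 0.038, 1.517, -0.027, 0.996, -0.02], TCP at [236.774, -605.356, 231.313] pointing down, gripper open.
Joint ranges: [-3.06, 3.06], [-0.37, 2.12], [-1.25, 1.32], [0.18, 2.47], [-1.1, 4.24], [0.23, 1.98], [-2.94, 2.94]. Speed limits (rad/s): [2.57, 2.57, 3.14, 3.14, 3.14, 3.14, 3.14].

## Interface

Orientations are given as [roll, pitch, yaw] about the fixed x, y, z axes, in that order (R = Rz(yaw) Ry(pitch) Rx(roll)).
In Python, from cell import sensors, get_image, camera_params, order gives the robot as it stands.
- The arm moves only by the shell command python3 -m inch 'ROWS' [OPENING]. ROWS is JSON, a list that holds one entry, the list of rows, each a list of 4 numbers: the shift along the tool's x, y, z in cm, then the turn about the tool's z in degrees. A call has 1 to 8 rows; each row is the pose to reach, as a shift and turn from the pose commanded when the call began, along the tool's axes at that moment; what a row does not reach only later rows make up. A row lasts 1/12 s, in which the tool goes at most 41.7 mm and 7.16 degrees, less where a joint would pass 70% of its speed; a pose out of reach is approached as far as the arm can. A call with a gripper value outside its range is refused whole. OPENING is the finger opening in cm, from 0 to 8.54, set as the call begins (- or left out, the last holds). The fingers move at their own pace and stop on an object; the grip force is fixed at half the most. Time passes only in rows, so rows that repeat a pose let the fingers close. It gives the time, the measured TCP pose, the force, the opening and the grip force at its end, in the units of the state.
- sensors.read_state(): the state, without advancing time (a new reading comes with each control period).
- get_image(name): name is "scene" or "top" or "wrist"; returns the picture (420x560x3 uint8, blue, green, red); there is no depth.
- camera_params(name): a dict with "mtx" (3x3 intrinsics, pixels), "rvec" (rotation vector, rad) and "tvec" (3), from world to camera coordinates, as OpenCV has them. Camera axes: x right, y down, z forward; pixel columns grow to the right and rows downward; lengths in mm; the calibration is good to about 2 mm. A picture is of the moment at which its call begins: read the wrist's pose just before it. camera_params takes no time and is no camera call; for the wrist camera it gives the pose at the moment of the call.
- order.finish_job(): hands the job in; it is judged then, once.
The state is a dict: "clock": time; "qpos": joint angles; "qd": joint speeds; "tau": joint torques, N m; "eef_pos": TCP position; "tool_rot": TCP orientation; "force": force on the tool from outside, world axes, zero at the start; "torque": the same for the moment, N m; "width": finger opening in mm; "gripper_force": force on a finger pad.
Only numpy, scipy, OpenCV 4.12 (cv2) and the standard library are available. Lean on these libraries where they do the work, as an engineer would, in place of code of your own. Each camera call takes 0.05 s, during which the arm holds its last target. There are 200 camera calls.

## Task

Lift the clear dust cover off the mended dish and set it down gently, upright, in the middle of the round cork mat on the bench. Then take the easel board's orange lifting bar, swing the board up until it lines up with the red pointer, and finish while still holding it there, steady: the board falls if let go. Leave the pointer, the bottle, the bowl and the brush alone.

Things in the scene. Friction and masses are not known exactly. Their poses are not given: they have to be found in the camera images.
- easel: Fixed grey base of the tilting easel, 190 x 190 mm; origin under its centre on the bench, x from the hinge edge to the lifting-bar edge, y towards the side with the pointer, z up. The board's hinge axis runs along y at x = -85, z = 80 mm. An aluminium quadrant (radius 135 mm about the hinge) and the red pointer stand upright at y = 108 to 136 mm, up to 220 mm above the bench.
- board (a joint): Angle of the hinged wooden board, rad: 0 = lying level (its rest), growing as the edge with the lifting bar swings up about the hinge, at most 1.25. Board with dish weighs about 0.5 kg; the hinge is almost free of friction, so the board falls back when let go. A yellow tab in the board's plane sticks out towards the pointer.
- bar_mid (a point): Middle of the orange lifting bar, on its centre line: a round bar 12 mm thick, parallel to the hinge axis, clear length about 112 mm between two steel side arms, in the board's middle plane 60 mm beyond the board's edge and 230 mm from the hinge axis; 80 mm above the bench when level. x away from the hinge, y along the bar, z normal to the board.
- board_hinge (a point): Point on the hinge axis, midway across the board, 80 mm above the bench; x in the board's plane from hinge to bar, y along the hinge axis, turning with the board. The board is 162 x 166 mm, 10 mm thick, 8 to 170 mm from the hinge axis, top 85 mm above the bench when level; a terracotta dish with gold seams, 100 mm across, 15 mm high, is clipped on it.
- pointer (a joint): Angle of the red pointer, rad, same axis, zero and direction as the board's angle (0 level, growing upward); stiff to turn. It marks the angle wanted for the board, between 0.45 and 0.9.
- pointer_tip (a point): Round red tip of the pointer, 165 mm from the hinge axis, at the outside of the quadrant (easel y = 128 mm); its x axis runs along the pointer away from the hinge, y along the hinge axis.
- cover: Loose clear plastic dust cover with blue edges, a box 120 x 120 mm and 40 mm high, open below, walls 3 mm, about 0.2 kg, with a blue round knob 24 mm thick and 40 mm tall on the middle of its top (knob from 40 to 80 mm above the cover's lower rim). Stands on the board over the dish. Origin at the centre of its lower rim, z up.
- mat: Round cork mat fixed on the bench, 180 mm across, 4 mm thick; origin at the centre of its underside, on the bench. The place for the cover.
- palette: White mixing tile fixed on the bench, 140 x 110 x 6 mm, with dabs of colour; origin under its centre. Not used.
- varnish: Bystander: loose amber bottle, 48 mm across, 95 mm high, standing; origin under its centre.
- bowl: Bystander: loose blue bowl, 90 mm across, 50 mm high, standing; origin under its centre.
- brush: Bystander: loose flat brush with a wooden handle, about 190 mm long, lying on the bench; origin under its middle.
Not all that is in view belongs to the job. Leave any yellow look-alike of the cover alone. There is more than one size of the mat; the job needs the smaller.

How it is judged (in metres and radians):
On the way, in this order (a step that is already met when the one before it is completed fails the run):
1. The cover is lifted off the board, clear of the dish, with the board still down (height (world z) of cover above 0.108 m and value of joint board below 0.1 rad), for 0.1 s.
2. The cover stands upright on the mat, let go, with the board still down (horizontal distance between cover and mat below 0.04 m and contact force between cover and mat above 0.3 N and angle between cover's own z axis and vertical below 0.1 rad and contact force between the fingers and cover below 0.1 N and linear speed of cover below 0.02 m/s and value of joint board below 0.1 rad), for 0.2 s.
At the end, for the whole second after the job is handed in: The board is held still by the fingers at its lifting bar (grasp point within 70 mm of the bar's middle), within 0.06 rad (about 3.4 degrees) of the red pointer, and the cover stands upright and untouched on the cork mat, centre within 40 mm of the mat's centre (angle between the x axis of board_hinge and the x axis of pointer_tip, either way round below 0.06 rad and velocity of joint board between -0.1 and 0.1 rad/s and contact force between the fingers and board above 0.5 N and distance between the grasp point and bar_mid below 0.07 m and horizontal distance between cover and mat below 0.04 m and contact force between cover and mat above 0.3 N and angle between cover's own z axis and vertical below 0.1 rad and linear speed of cover below 0.02 m/s and contact force between each of the arm, the fingers and cover below 0.1 N); the arm keeps its last pose, push and grip.
It fails at once if the cover is dropped (let go more than 25 mm above the mat) (contact force between the fingers and cover below 0.02 N and height (world z) of cover between 0.03 and 0.075 m).
It fails at once if the red pointer is moved by more than 8 mm (distance of pointer_tip from where it was at the start of the episode above 0.008 m).
It fails at once if the bottle, bowl or brush is pushed by more than 20 mm or the bottle tipped (distance of any of varnish, bowl, brush from where it was at the start of the episode above 0.02 m or angle between varnish's own z axis and vertical above 0.5 rad).
It also fails if it takes over 58 s, if anything falls off the work surface, if the arm or the gripper's body presses on something with over 40 N, if the wrist force passes 120 N, or if a joint passes its speed limit or range.

## Working session

There is one attempt and no reset: what is moved stays moved. The work goes in short steps, Python scripts to look and compute and a shell command to move; the robot and the scene stay as the last step left them, time stands still between calls to the robot, and variables do not carry over. Pictures are saved under pics/ and viewed, at most 10 in all, crops included, and the job is handed in when it is done.

```bash
mkdir -p pics; ls
python3 - <<'E'
from cell import sensors,get_image,camera_params
import cv2,numpy as np
s=sensors.read_state();print(s['clock'],s['eef_pos'],s['tool_rot'],s['width'])
for n in('scene','top'):
    cv2.imwrite(f'pics/{n}0.png',get_image(n));p=camera_params(n);R=cv2.Rodrigues(np.array(p['rvec'],float))[0];print(n,-R.T@np.array(p['tvec']).ravel(),p['mtx'][0][0])
E
```

```text
pics
0.0 [ 236.56498859 -604.73300304  230.40646591] [-3.13967879e+00 -3.98714977e-06  3.72818295e-01] 85.46226558049737
scene [ 969.35949637 -950.43561462 1295.27602251] 512.6599268977047
top [ 414.72450548 -115.39999802 1107.68638834] 389.414554778857
```

View pics/scene0.png

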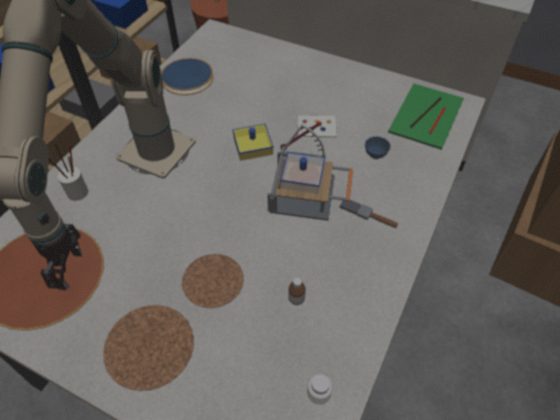

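View pics/top0.png

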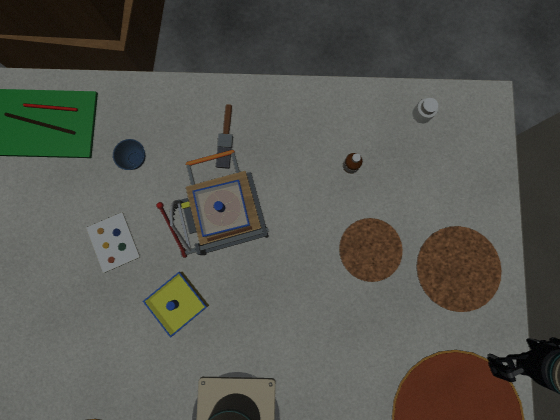

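Top view: the easel with the clear cover has its knob at (220,207), and the orange bar runs (188,162)–(233,154). Red pointer (183,255)→(160,205). Yellow look-alike at (175,304), not to be touched. Cork mats at (371,250) (small, wanted), (459,268) (larger); the terracotta disc at (458,415) isn't cork. The brush lies beneath the bar's right end.

```bash
cat > h.py <<'E'
import cv2,numpy as np
from cell import sensors,get_image,camera_params
def cam(n):
    p=camera_params(n);return np.array(p['mtx'],float),np.array(p['rvec'],float).ravel(),np.array(p['tvec'],float).ravel()
def proj(P,c): return cv2.projectPoints(np.array(P,float).reshape(-1,3),c[1],c[2],c[0],None)[0].reshape(-1,2)
def world(uv,z,c):
    R=cv2.Rodrigues(c[1])[0];o=-R.T@c[2];d=R.T@np.linalg.inv(c[0])@[uv[0],uv[1],1];return o+d*(z-o[2])/d[2]
E
python3 - <<'E'
from h import *
T=cv2.imread('pics/top0.png');S=cv2.imread('pics/scene0.png');ct=cam('top');cs=cam('scene')
def big(I,x,y,w,h,f): return cv2.resize(I[y:y+h,x:x+w],None,fx=f,fy=f,interpolation=cv2.INTER_CUBIC)
a=big(T,145,140,135,125,3);b=big(S,260,115,132,125,3);c=big(T,330,210,180,110,2)
out=np.zeros((600,800,3),np.uint8);out[:375,:399]=a[:375,:399];out[:375,401:797]=b;out[378:598,:360]=c
cv2.imwrite('pics/crop.png',out)
def blob(I,lo,hi,box):
    x,y,w,h=box;H=cv2.cvtColor(I[y:y+h,x:x+w],cv2.COLOR_BGR2HSV);m=cv2.inRange(H,lo,hi)
    n,l,st,ce=cv2.connectedComponentsWithStats(m);k=1+np.argmax(st[1:,4]);return ce[k]+[x,y],st[k]+np.array([x,y,0,0,0])
for lab,box in(('small',(325,205,85,90)),('big',(410,215,100,110))):
    ce,st=blob(T,(3,70,40),(20,255,255),box);p=world(ce,4,ct);print(lab,ce,st,p,2*np.sqrt(st[4]/np.pi)*1104/389)
ce,st=blob(T,(100,140,40),(130,255,255),(205,195,30,25));print('knob',ce,st,world(ce,160,ct))
ce,st=blob(T,(5,150,120),(14,255,255),(182,145,58,25));print('bar',ce,st,world(ce,85,ct))
E
```

```text
small [370.56303588 249.50746269] [ 339  218   64   64 3149] [ 453.955963   -361.26183767    4.        ] 179.70529001724884
big [458.71493929 268.63540384] [ 417  226   85   86 5683] [ 406.55311358 -608.85802456    4.        ] 241.41450443305658
knob [218.19402985 205.23880597] [214 201  10  10  67] [547.38909345  47.40072965 160.        ]
bar [224.16666667 153.88888889] [217 152  15   5  18] [698.32698815  51.0980506   85.        ]
```

View pics/crop.png

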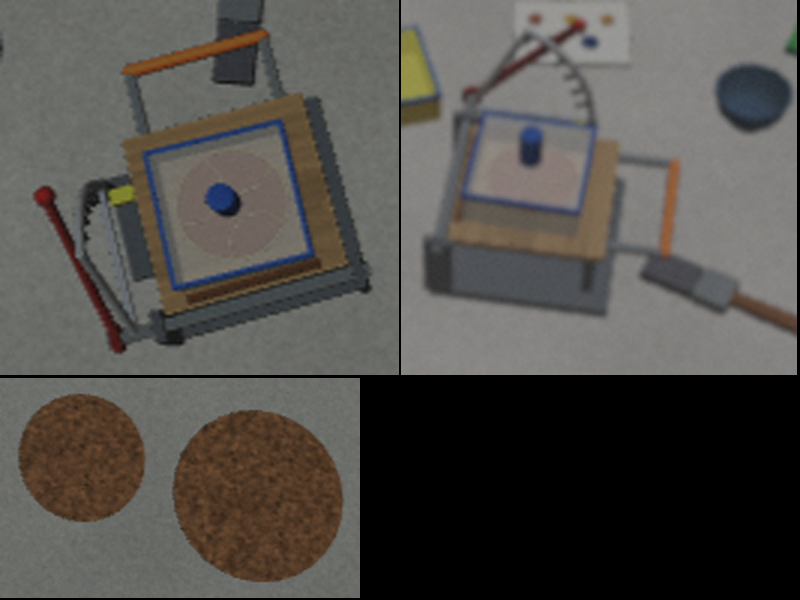

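The crop confirms both choices. The left panel shows the clear, blue-edged cover over the dish on the wooden board, and the smaller 180 mm mat is bottom left. Pointer tip: top (159.7,205.3), scene (319.3,123.3). Bar ends: top (187.3,163.7), (233.7,151.3).

```bash
cat >> h.py <<'E'
def toolshift(target_tcp):
    from scipy.spatial.transform import Rotation as Ro
    s=sensors.read_state();R=Ro.from_euler('xyz',s['tool_rot']).as_matrix();return R.T@(np.array(target_tcp)-s['eef_pos'])/10
E
python3 - <<'E'
from h import *
from scipy.optimize import least_squares
ct=cam('top');cs=cam('scene')
def f(p):
    x,y,w,a=p;c,s=np.cos(w),np.sin(w)
    W=lambda q:np.array([x+c*q[0]-s*q[1],y+s*q[0]+c*q[1],q[2]])
    tip=W((-85+165*np.cos(a),128,80+165*np.sin(a)))
    A=proj([W((145,60,80)),W((145,-60,80)),tip,W((-85,128,80))],ct)-[[187.3,163.7],[233.7,151.3],[159.7,205.3],[184,255.5]]
    B=proj([tip,W((145,60,80)),W((145,-60,80))],cs)-[[319.3,123.3],[260+275/3,115+161/3],[260+268/3,115+251/3]]
    return np.r_[A.ravel(),B.ravel()]
r=least_squares(f,[550,45,0.2,.6],loss='soft_l1');p=r.x;print(p,np.round(f(p),1))
c,s=np.cos(p[2]),np.sin(p[2])
bar=[p[0]+145*c,p[1]+145*s];print('bar',bar,'hinge',[p[0]-85*c,p[1]-85*s],'board ctr',[p[0]+4*c,p[1]+4*s])
k=world([217.8,205],165,ct);print('knob',k)
print('over knob shift',toolshift([k[0],k[1],260]))
E
```

```text
[5.50192669e+02 4.66276342e+01 3.08013712e-01 8.11975310e-01] [ 0.9 -0.1 -2.6  0.3  0.2 -0.1  0.5 -2.5  0.2 -0.5 -0.4  0.2 -0.9 -1.2]
bar [np.float64(688.3686242799581), np.float64(90.58676616937751)] hinge [np.float64(469.19297049191425), np.float64(20.858487927450696)] board ctr [np.float64(554.0044191316356), np.float64(47.84029994280498)]
knob [547.25357287  47.53133451 165.        ]
over knob shift [ 52.69484319 -49.44915034  -2.87103621]
```

```bash
python3 - <<'E'
from h import *
from scipy.optimize import least_squares
ct=cam('top');cs=cam('scene')
T=lambda u,v:[145+u/3,140+v/3]
def f(p):
    x,y,w,a=p;c,s=np.cos(w),np.sin(w)
    W=lambda q:np.array([x+c*q[0]-s*q[1],y+s*q[0]+c*q[1],q[2]])
    tip=W((-85+165*np.cos(a),128,80+165*np.sin(a)))
    A=proj([W((145,60,80)),W((145,-60,80)),tip,W((85,83,85)),W((85,-83,85))],ct)-[T(127,71),T(266,34),T(44,196),T(122,145),T(301,97)]
    B=proj([tip],cs)-[[319.3,123.3]]
    return np.r_[A.ravel(),B.ravel()]
r=least_squares(f,[550,45,0.2,.6]);p=r.x;print(p,np.round(f(p),1))
c,s=np.cos(p[2]),np.sin(p[2])
print('bar',[p[0]+145*c,p[1]+145*s],'hinge',[p[0]-85*c,p[1]-85*s],'board ctr',[p[0]+4*c,p[1]+4*s])
E
python3 -m inch '[[[4,-4,0,-7],[8,-8,-1,-14],[12,-12,-2,-21],[16,-15,-3,-28],[20,-19,-3,-35],[23,-22,-3,-42],[26,-25,-3,-49],[29,-27,-3,-56]]]' 8.5
```

```text
[5.46551038e+02 4.63460137e+01 2.91847791e-01 8.00076652e-01] [ 1.6  0.7 -1.6  1.7  0.3 -0.  -0.4 -1.1  0.3 -1.1  0.2 -0.3]
bar [np.float64(685.419547582818), np.float64(88.06575744326786)] hinge [np.float64(465.1453598072601), np.float64(21.88961219576746)] board ctr [np.float64(550.3818933378021), np.float64(47.4969031828437)]
clock: 0.77
eef_pos: [377.9, -303.7, 260.0]
tool_rot: [-3.141, 0.0, 1.356]
force: [0.2, -0.1, 0.7]
width: 85.1
gripper_force: 0.0
```

```bash
python3 -c "
from h import *
print(toolshift([547.3,47.5,235]))"
```

```text
[37.92335458  9.05687958  2.48384228]
```

```bash
python3 -m inch '[[[4,1,0,-7],[8,2,0,-14],[12,3,0,-21],[16,4,0,-28],[20,5,0,-28],[24,6,0,-28],[28,7,1,-28],[32,8,1,-28]]]' && python3 -m inch '[[[3,0.5,0.5,0],[6,1,1.5,0],[6,1,1.5,0],[6,1,1.5,0]]]'
python3 - <<'E'
from h import *
s=sensors.read_state();c=cam('wrist');I=get_image('wrist');cv2.imwrite('pics/w1.png',I)
print(toolshift([547.3,47.5,132]),s['tool_rot'],s['eef_pos'],proj([[547.3,47.5,165],[685.4,88,80]],c))
E
```

```text
clock: 1.43
eef_pos: [525.5, -9.9, 248.5]
tool_rot: [-3.139, -0.0, 1.838]
force: [0.2, -0.9, -0.5]
width: 85.0
gripper_force: 0.0
clock: 1.77
eef_pos: [518.8, 51.4, 234.1]
tool_rot: [-3.14, -0.001, 1.844]
force: [0.3, -0.6, -0.2]
width: 85.0
gripper_force: 0.0
[-0.92410335  2.66001396 10.23684707] [-3.13989219e+00 -9.02760179e-04  1.84355340e+00] [518.81317224  51.4103668  234.10345278] [[323.66864484 242.70031743]
 [484.54744912 201.96837979]]
```

View pics/w1.png

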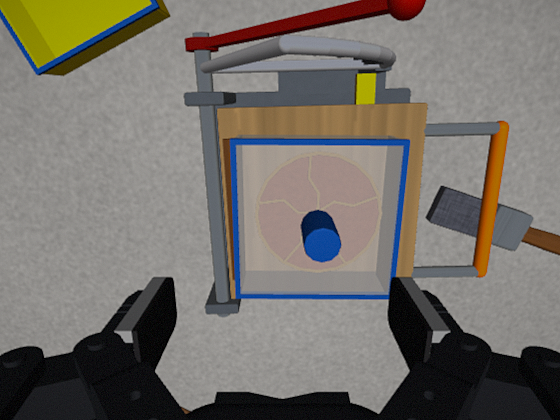

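The wrist view puts the knob's top at (322,244) against a prediction of (324,243), so the estimate is good. The bar runs (502,122)–(482,276).

```bash
python3 - <<'E'
from h import *
c=cam('wrist')
for uv,z in(((322,244),165),((502,124),80),((483,274),80),((322,244),165)):print(uv,world(uv,z,c))
a,b=world((502,124),80,c),world((483,274),80,c);print('mid',(a+b)/2,'len',np.linalg.norm(a-b),'yaw',np.arctan2(-(a-b)[0],(a-b)[1]))
E
python3 -m inch '[[[-0.5,1.5,1,0],[-0.9,2.6,3,0],[-0.9,2.6,5.5,0],[-0.9,2.6,8,0],[-0.9,2.6,9.5,0],[-0.9,2.6,10.2,0],[-0.9,2.6,10.2,0]]]' && python3 -m inch '[[[0,0,0,0],[0,0,0,0],[0,0,0,0],[0,0,0,0],[0,0,0,0],[0,0,0,0]]]' 0
```

```text
(322, 244) [547.19013415  44.1096141  165.        ]
(502, 124) [672.54585495 147.61482298  80.        ]
(483, 274) [713.47326974  23.28441345  80.        ]
(322, 244) [547.19013415  44.1096141  165.        ]
mid [693.00956235  85.44961821  80.        ] len 130.8934834654552 yaw 0.31801030742616304
clock: 2.4
eef_pos: [546.4, 45.6, 131.5]
tool_rot: [-3.139, 0.0, 1.837]
force: [-0.3, -0.3, 0.6]
width: 84.9
gripper_force: 0.0
clock: 2.9
eef_pos: [547.5, 47.4, 133.8]
tool_rot: [3.141, 0.001, 1.839]
force: [-0.9, -0.1, 5.7]
width: 22.3
gripper_force: 58.5
```

```bash
python3 -m inch '[[[0,0,-0.5,0],[0,0,-1.5,0],[0,0,-3,0],[0,0,-5,0],[0,0,-7,0],[0,0,-8,0],[0,0,-8,0],[0,0,-8,0]]]'
python3 - <<'E'
from h import *
print(toolshift([454,-361.3,200]));cv2.imwrite('pics/s2.png',get_image('scene')[80:260,200:420].repeat(3,0).repeat(3,1))
E
```

```text
clock: 3.57
eef_pos: [547.2, 47.4, 213.1]
tool_rot: [3.141, 0.0, 1.839]
force: [0.3, -0.8, -1.1]
width: 22.4
gripper_force: 58.8
[-36.9421151  -19.80801715   1.30446845]
```

View pics/s2.png

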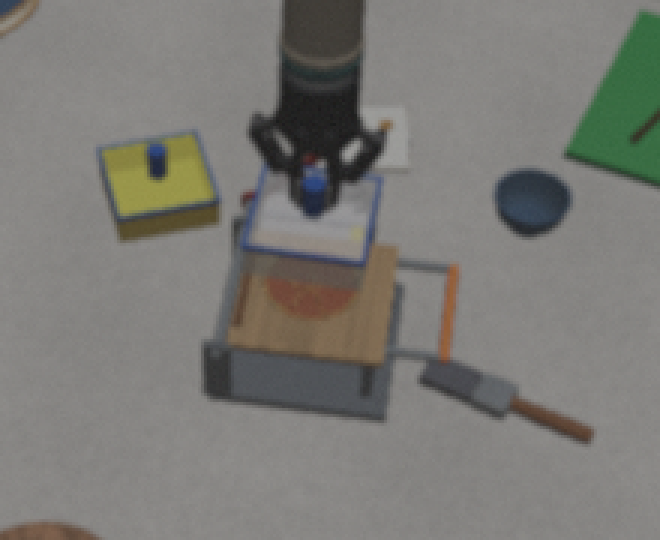

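Lifted and upright, with the dish bare and the board still down. Next is the carry to the mat.

```bash
python3 -m inch '[[[-0.6,-0.3,0,0],[-1.8,-0.9,0,0],[-3.5,-1.9,0,0],[-5.7,-3.1,0,0],[-7.9,-4.3,0,0],[-10.5,-5.6,0,0],[-13.1,-7,0,0],[-15.7,-8.4,0,0]]]' && python3 -m inch '[[[-2.6,-1.4,0,0],[-5.2,-2.8,0,0],[-7.8,-4.2,0,0],[-10.4,-5.6,0,0],[-13,-7,0,0],[-15.4,-8.3,0,0],[-17.4,-9.4,0,0],[-19,-10.2,0,0]]]' && python3 -m inch '[[[-1,-0.5,0,0],[-1.6,-0.9,0,0],[-1.6,-0.9,0,0],[-1.6,-0.9,0,0]]]'
python3 - <<'E'
from h import *
print(toolshift([454,-361.3,53]),sensors.read_state()['tool_rot'])
E
```

```text
clock: 4.28
eef_pos: [506.3, -127.8, 211.6]
tool_rot: [-3.139, -0.001, 1.839]
force: [0.0, 0.0, -1.0]
width: 22.8
gripper_force: 58.8
clock: 4.95
eef_pos: [457.3, -339.1, 211.3]
tool_rot: [-3.139, -0.001, 1.836]
force: [0.2, -0.4, -2.2]
width: 22.6
gripper_force: 58.9
clock: 5.28
eef_pos: [455.3, -353.1, 212.4]
tool_rot: [-3.142, -0.001, 1.84]
force: [0.6, 0.9, -1.7]
width: 22.3
gripper_force: 58.9
[-0.77719116 -0.34161663 15.93674842] [-3.14151765e+00 -1.45875827e-03  1.83955721e+00]
```

```bash
python3 -m inch '[[[-0.3,-0.2,1.5,0],[-0.8,-0.3,4,0],[-0.8,-0.3,7,0],[-0.8,-0.3,10,0],[-0.8,-0.3,12.5,0],[-0.8,-0.3,14,0],[-0.8,-0.3,15,0],[-0.8,-0.3,15.3,0]]]' && python3 -m inch '[[[0,0,0.2,0],[0,0,0.4,0],[0,0,0.5,0],[0,0,0.6,0],[0,0,0.6,0],[0,0,0.6,0]]]'
```

```text
clock: 5.95
eef_pos: [454.5, -360.6, 58.4]
tool_rot: [-3.141, -0.003, 1.841]
force: [0.2, -0.3, -2.1]
width: 22.3
gripper_force: 58.8
clock: 6.45
eef_pos: [454.7, -363.0, 54.3]
tool_rot: [3.141, 0.001, 1.839]
force: [0.3, -0.0, -0.8]
width: 22.6
gripper_force: 58.8
```

```bash
python3 -m inch '[[[0,0,0.1,0],[0,0,0.2,0],[0,0,0.2,0]]]' && python3 -m inch '[[[0,0,0,0],[0,0,0,0],[0,0,0,0],[0,0,0,0],[0,0,0,0],[0,0,0,0]]]' 8.5 && python3 -m inch '[[[0,0,-1,0],[0,0,-3,0],[0,0,-6,0],[0,0,-9,0],[0,0,-12,0],[0,0,-15,0],[0,0,-18,0],[0,0,-18,0]]]'
python3 - <<'E'
from h import *
cv2.imwrite('pics/t3.png',get_image('wrist'))
t=get_image('top')
c=cam('top')
H=cv2.cvtColor(t[225:275,345:395],cv2.COLOR_BGR2HSV);m=cv2.inRange(H,(100,140,40),(130,255,255));print(m.sum()/255)
print('over bar',toolshift([690,86,215]),proj([[454,-361,4]],cam('wrist')))
E
```

```text
clock: 6.7
eef_pos: [454.7, -362.9, 52.8]
tool_rot: [3.141, 0.001, 1.839]
force: [-2.0, 1.1, 5.6]
width: 22.8
gripper_force: 59.8
clock: 7.2
eef_pos: [454.5, -362.7, 51.7]
tool_rot: [3.142, -0.0, 1.839]
force: [0.3, 1.0, -0.4]
width: 85.3
gripper_force: 0.0
clock: 7.87
eef_pos: [457.8, -364.3, 238.7]
tool_rot: [3.134, 0.009, 1.839]
force: [1.2, -0.8, 0.1]
width: 84.7
gripper_force: 0.0
203.0
over bar [37.09291898 34.54046249  1.83476703] [[280.11946911 169.7817489 ]]
```

View pics/t3.png

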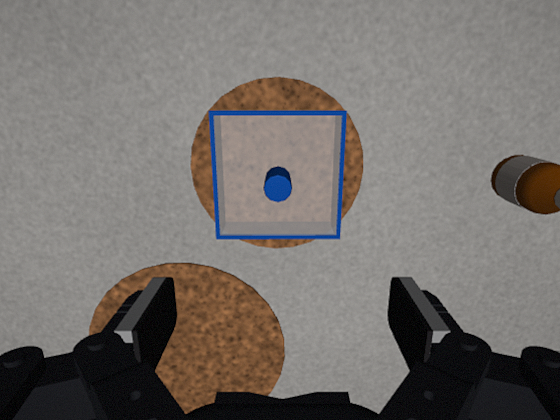

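The cover stands upright and central on the small mat, with the knob at (278,184) and the fingers clear. Now to the bar.

```bash
python3 -m inch '[[[2,1.9,0,0],[5,4.7,0,0],[7.5,7,0,0],[10,9.3,0,0],[12.7,11.8,0,0],[15.4,14.3,0,-1],[18,16.8,0,-2],[20.5,19.1,0,-2]]]' && python3 -m inch '[[[2.7,2.5,0,0],[5.4,5,0,0],[8,7.4,0,0],[10.7,9.9,0,0],[13.3,12.4,0,0],[15.5,14.4,0,0],[15.5,14.4,0,0],[15.5,14.4,0,0]]]'
python3 - <<'E'
from h import *
s=sensors.read_state();I=get_image('wrist');cv2.imwrite('pics/w4.png',I);print(s['eef_pos'],s['tool_rot'],proj([[690,86,80]],cam('wrist')))
E
```

```text
clock: 8.63
eef_pos: [584.1, -112.3, 230.4]
tool_rot: [-3.139, -0.001, 1.875]
force: [0.1, 0.2, 0.1]
width: 85.0
gripper_force: 0.0
clock: 9.3
eef_pos: [674.6, 79.3, 229.9]
tool_rot: [-3.139, -0.002, 1.878]
force: [-0.1, -0.8, -0.2]
width: 85.0
gripper_force: 0.0
[674.59175735  79.30773378 229.89125645] [-3.13872425e+00 -1.70093231e-03  1.87823202e+00] [[303.14031887 186.79891366]]
```

View pics/w4.png

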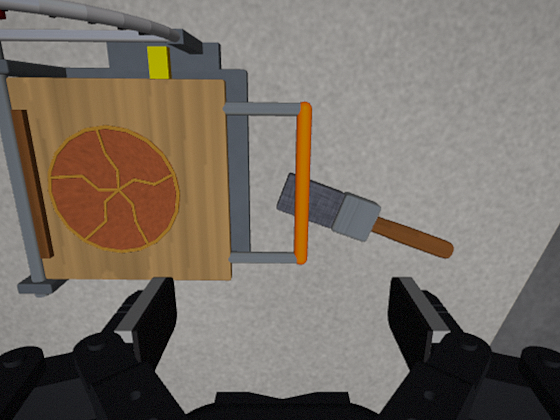

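The bar runs (305,106)–(301,261), with the brush lying flat on the bench beneath it. The fingertips will stay at about 60 mm height, clear of it.

Run:
```python
from h import *
c=cam('wrist')
a,b=world((305,107),80,c),world((301,260),80,c);m=(a+b)/2;print(m,np.linalg.norm(a-b),'yaw',np.arctan2(-(a-b)[0],(a-b)[1]))
print(toolshift([m[0],m[1],63]))
```

```text
[690.20905666  84.67734512  80.        ] 127.99954746462085 yaw 0.2952223777337595
[ 0.30516434  1.79519656 16.69874458]
```

```bash
python3 -m inch '[[[0.2,1.2,0.5,0],[0.3,1.8,2,0],[0.3,1.8,5,0],[0.3,1.8,8,0],[0.3,1.8,11,0],[0.3,1.8,14,0],[0.3,1.8,16,0],[0.3,1.8,16.7,0]]]' 4.5 && python3 -m inch '[[[0,0,0,0],[0,0,0,0]]]' && python3 -m inch '[[[0,0,0,0],[0,0,0,0],[0,0,0,0],[0,0,0,0],[0,0,0,0],[0,0,0,0]]]' 0
python3 - <<'E'
from h import *
h=np.array([470.1,17.8,80]);w=.295
for a in(.1,.2,.3,.4,.5,.6,.7,.8):
    d=230*(np.cos(a)-1);print(a,toolshift(np.array([690.2+d*np.cos(w),84.7+d*np.sin(w),63+230*np.sin(a)])).round(2))
E
```

```text
clock: 10.02
eef_pos: [688.1, 82.0, 59.4]
tool_rot: [-3.133, -0.0, 1.872]
force: [0.0, -0.3, -0.4]
width: 44.7
gripper_force: 0.0
clock: 10.18
eef_pos: [692.0, 83.9, 64.9]
tool_rot: [-3.141, 0.0, 1.873]
force: [0.8, 0.2, 0.7]
width: 45.4
gripper_force: 0.0
clock: 10.68
eef_pos: [690.0, 83.7, 66.5]
tool_rot: [-3.138, 0.001, 1.873]
force: [-5.6, -2.0, 6.9]
width: 9.3
gripper_force: 58.5
0.1 [ 0.08 -0.07 -1.95]
0.2 [ 0.08 -0.42 -4.22]
0.3 [ 0.08 -1.   -6.44]
0.4 [ 0.09 -1.8  -8.6 ]
0.5 [  0.09  -2.81 -10.67]
0.6 [  0.1   -4.01 -12.62]
0.7 [  0.11  -5.41 -14.45]
0.8 [  0.12  -6.99 -16.12]
```

```bash
python3 -m inch '[[[0,0,-1.15,0],[0,-0.12,-2.3,0],[0,-0.26,-3.44,0],[0,-0.46,-4.57,0],[0,-0.71,-5.7,0],[0,-1.03,-6.8,0],[0,-1.39,-7.9,0],[0,-1.39,-7.9,0]]]'
python3 - <<'E'
from h import *
h=np.array([470.1,17.8,80]);w=.295
s=sensors.read_state();g=s['eef_pos']+[0,0,16.5];d=g-h;r=d[0]*np.cos(w)+d[1]*np.sin(w);print('angle',np.arctan2(d[2],r),np.hypot(d[2],r))
for a in(.4,.45,.5,.55,.6,.65,.7,.75,.8):
    q=230*np.cos(a);print(a,toolshift(np.array([470.1+q*np.cos(w),17.8+q*np.sin(w),63.5+230*np.sin(a)])).round(2))
E
```

```text
clock: 11.35
eef_pos: [677.0, 79.8, 146.1]
tool_rot: [-3.14, 0.001, 1.873]
force: [-6.0, -1.2, -5.6]
width: 9.3
gripper_force: 58.7
angle 0.3653596274146718 231.28763161413912
0.4 [ 0.09 -0.42 -0.69]
0.45 [ 0.09 -0.89 -1.74]
0.5 [ 0.09 -1.42 -2.76]
0.55 [ 0.1  -2.   -3.75]
0.6 [ 0.1  -2.63 -4.72]
0.65 [ 0.11 -3.3  -5.65]
0.7 [ 0.11 -4.02 -6.55]
0.75 [ 0.12 -4.79 -7.41]
0.8 [ 0.12 -5.59 -8.23]
```

```bash
python3 -m inch '[[[0,-0.42,-0.8,0],[0,-0.89,-1.75,0],[0,-1.42,-2.75,0],[0,-2,-3.75,0],[0,-2.63,-4.7,0],[0,-3.3,-5.65,0],[0,-4,-6.55,0],[0,-4.8,-7.4,0]]]' && python3 -m inch '[[[0,0,0,0],[0,0,0,0],[0,0,0,0]]]'
python3 - <<'E'
from h import *
h=np.array([470.1,17.8,80]);w=.295
s=sensors.read_state();g=s['eef_pos']+[0,0,16.5];d=g-h;r=d[0]*np.cos(w)+d[1]*np.sin(w);print('angle',np.arctan2(d[2],r),np.hypot(d[2],r))
out=np.zeros((560,800,3),np.uint8)
out[:420,:400]=cv2.resize(get_image('top')[150:276,130:250],(400,420),interpolation=3)
out[:420,400:]=cv2.resize(get_image('scene')[80:206,255:375],(400,420),interpolation=3)
cv2.imwrite('pics/c5.png',out)
cv2.imwrite('pics/w5.png',get_image('wrist'))
E
```

```text
clock: 12.02
eef_pos: [635.9, 67.2, 221.2]
tool_rot: [3.132, 0.001, 1.874]
force: [6.7, 0.7, 1.0]
width: 9.8
gripper_force: 58.5
clock: 12.27
eef_pos: [636.4, 67.4, 220.6]
tool_rot: [3.132, 0.001, 1.874]
force: [7.7, 1.3, 2.7]
width: 9.5
gripper_force: 59.6
angle 0.7355999291946184 234.08373133115114
```

View pics/c5.png

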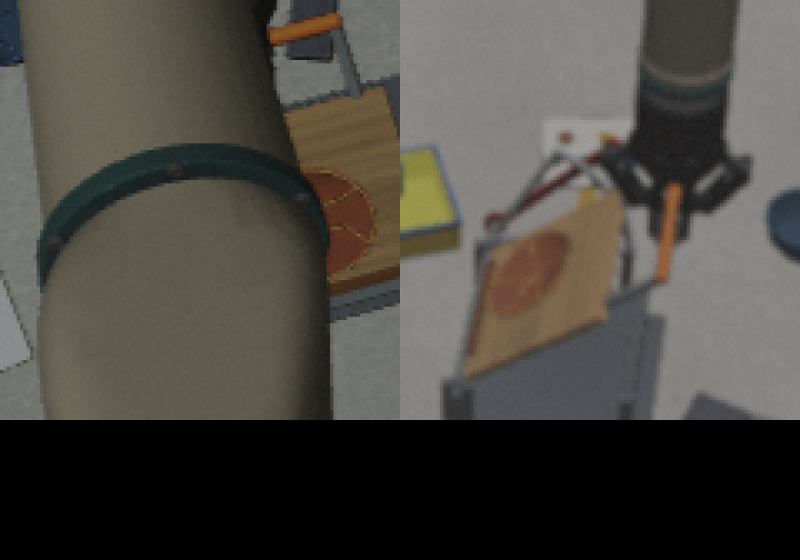

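View pics/w5.png

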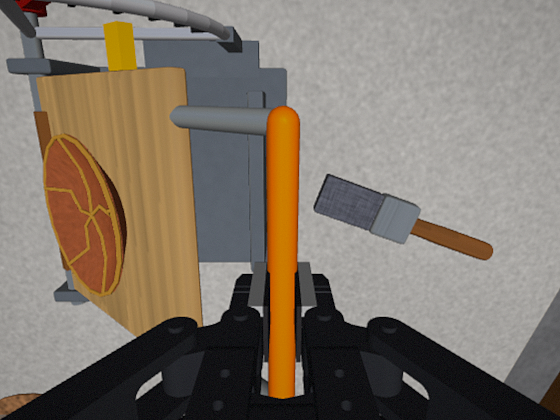

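```bash
cat > fit.py <<'E'
from h import *
from scipy.optimize import least_squares
from scipy.spatial.transform import Rotation as Ro
ct,cs,c5=cam('top'),cam('scene'),cam('wrist')
s=sensors.read_state()
def T(e,r): M=np.eye(4);M[:3,:3]=Ro.from_euler('xyz',r).as_matrix();M[:3,3]=e;return M
C=np.eye(4);C[:3,:3]=cv2.Rodrigues(c5[1])[0];C[:3,3]=c5[2]
K=C@T(s['eef_pos'],s['tool_rot'])
def wc(e,r): M=K@np.linalg.inv(T(e,r));return c5[0],cv2.Rodrigues(M[:3,:3])[0].ravel(),M[:3,3]
c1=wc([518.81,51.41,234.10],[-3.1399,-.0009,1.84355]);c4=wc([674.59,79.31,229.89],[-3.13872,-.0017,1.87823])
t=lambda u,v:[145+u/3,140+v/3]
def f(p):
    x,y,w,a,b=p;c,sn=np.cos(w),np.sin(w)
    def W(q): return np.array([x+c*q[0]-sn*q[1],y+sn*q[0]+c*q[1],q[2]])
    def B(r,yy,z,b): return W((-85+r*np.cos(b)-z*np.sin(b),yy,80+r*np.sin(b)+z*np.cos(b)))
    tip=B(165,128,0,a)
    r=[proj([tip],ct)-[t(44,196)],proj([tip],cs)-[[319.3,123.3]],(proj([tip],c1)-[[407,3]])*.5,
     (proj([B(230,62,0,0),B(230,-62,0,0)],c4)-[[305,107],[301,260]])*.5,
     (proj([B(8,83,5,b),B(170,83,5,b),B(230,62,0,b)],c5)-[[38,80],[185,70],[284,112]])*.5,
     (proj([B(170,83,5,b),B(170,-83,5,b)],cs)-[[255+220*.3,80+193*.3],[255+606*.3-120,80+318*.3]])]
    return np.concatenate([q.ravel() for q in r])
r=least_squares(f,[550,45,.295,.8,.73],loss='soft_l1');print(r.x,np.round(f(r.x),1))
E
python3 fit.py
```

```text
[5.52130003e+02 4.45667400e+01 3.09805234e-01 8.14351933e-01
 6.83801932e-01] [ 1.2 -0.8  0.4 -0.  -0.3 -0.4 -0.3  0.7  0.6 -1.5 -1.6  0.  -3.8 -0.8
  5.7  5.3  1.9 -2.1  0.1  0.1]
```

```bash
cat > fit2.py <<'E'
import runpy,numpy as np
from h import *
g=runpy.run_path('fit.py');x,y,w,a,_=g['r'].x;c5=g['c5'];cs=g['cs']
from scipy.optimize import least_squares
def B(r,yy,z,b,dx=0,dy=0,w=w):
    q=-85+r*np.cos(b)-z*np.sin(b);c,s=np.cos(w),np.sin(w);return [x+dx+c*q-s*yy,y+dy+s*q+c*yy,80+r*np.sin(b)+z*np.cos(b)]
def fit(c,pts,uv,free):
    f=lambda p:(proj([B(*q,p[0],*(p[1:3] if free else (0,0))) for q in pts],c)-uv).ravel()
    r=least_squares(f,[.7,0,0] if free else [.7]);print(r.x,np.round(r.fun,1))
pw=[(8,83,5),(170,83,5),(230,64,0)];uw=[[38,80],[185,70],[284,110]]
fit(c5,pw,uw,False);fit(c5,pw,uw,True);fit(c5,pw[1:],uw[1:],False)
ps=[(170,83,5),(170,-83,5),(8,-83,5)];us=[[255+220*.3,80+193*.3],[255+206*.3,80+320*.3],[255+68*.3,80+374*.3]]
fit(cs,ps,us,False);fit(cs,ps,us,True)
E
python3 fit2.py
```

```text
[5.52130003e+02 4.45667400e+01 3.09805234e-01 8.14351933e-01
 6.83801932e-01] [ 1.2 -0.8  0.4 -0.  -0.3 -0.4 -0.3  0.7  0.6 -1.5 -1.6  0.  -3.8 -0.8
  5.7  5.3  1.9 -2.1  0.1  0.1]
[0.68955473] [-3.3  0.  -9.5 -1.8  9.1  7. ]
[0.69839489 0.9426855  1.13518892] [-1.9 -1.2 -9.8 -3.9  9.2  5. ]
[0.6897548] [-9.6 -1.8  9.1  7.1]
[0.67872863] [ 2.1 -2.   0.3 -0.3 -1.1  1. ]
[ 0.67250873 -1.24697094 -1.51022935] [ 1.7 -1.6 -0.1  0.1 -1.6  1.2]
```

```bash
cat >> fit2.py <<'E'
print('--')
pw=[(170,83,-5),(230,64,0)];fit(c5,pw,uw[1:],False);pw=[(8,83,5)]+pw;fit(c5,pw,uw,False);fit(c5,pw,uw,True)
for b in(.66,.7,.74):print(b,proj([B(170,83,5,b),B(170,83,-5,b),B(230,64,0,b),B(230,56,0,b)],c5).round(0).tolist())
E
python3 fit2.py | sed -n '/--/,$p'
```

```text
--
[0.71366123] [ 1.8 -1.1 -0.6  7.8]
[0.71345561] [-3.7  0.   1.8 -1.1 -0.6  7.8]
[0.72763859 1.58887351 1.79278636] [-1.3 -1.9  1.8 -4.4 -0.7  4.5]
0.66 [[185.0, 69.0], [203.0, 70.0], [304.0, 116.0], [304.0, 138.0]]
0.7 [[172.0, 68.0], [191.0, 69.0], [289.0, 117.0], [289.0, 140.0]]
0.74 [[157.0, 67.0], [178.0, 68.0], [272.0, 119.0], [272.0, 143.0]]
```

```bash
python3 -m inch '[[[0,-0.35,-0.4,0],[0,-0.7,-0.75,0],[0,-1.05,-1.1,0],[0,-1.4,-1.5,0],[0,-1.4,-1.5,0],[0,-1.4,-1.5,0],[0,-1.4,-1.5,0]]]'
python3 - <<'E'
from h import *
out=np.zeros((600,800,3),np.uint8)
W=get_image('wrist');out[:420,:420]=cv2.resize(W[0:320,0:320],(420,420),interpolation=3)
S=get_image('scene');out[:380,420:]=cv2.resize(S[100:200,270:370],(380,380),interpolation=3)
out[420:600,:240]=cv2.resize(S[240:315,170:270],(240,180))
cv2.imwrite('pics/c6.png',out)
E
```

```text
clock: 13.0
eef_pos: [623.4, 63.4, 235.5]
tool_rot: [3.131, 0.0, 1.874]
force: [7.4, 1.7, 3.1]
width: 9.9
gripper_force: 59.1
```

View pics/c6.png

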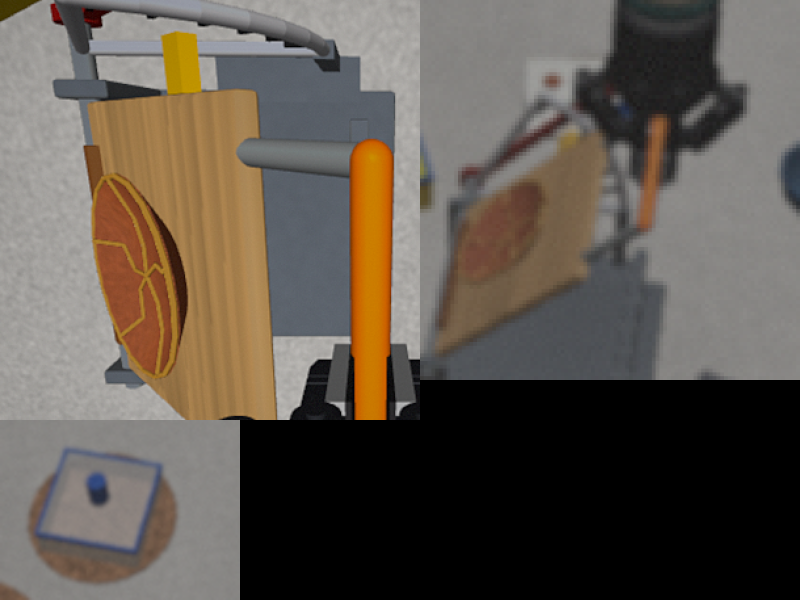

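```bash
cat > fit3.py <<'E'
import runpy,io,contextlib
with contextlib.redirect_stdout(io.StringIO()): g=runpy.run_path('fit2.py')
fit,B,proj,c5,cs=[g[k] for k in('fit','B','proj','c5','cs')]
# easel/pointer without disturbed w5: keep fitted pose
print(g['x'],g['y'],g['w'],g['a'])
pw=[(8,83,5),(170,83,-5),(230,64,0)];uw=[[68.6,78.5],[196,70],[282.7,108]]
fit(c5,pw,uw,False);fit(c5,pw,uw,True);fit(c5,pw[1:],uw[1:],False)
ps=[(170,83,5),(170,-83,5),(8,-83,5)];us=[[317.4,135.5],[314.7,169.7],[275.3,192.1]]
fit(cs,ps,us,False);fit(cs,ps,us,True)
for a in(.7,.75,.8,.85):
    d=lambda r0,r1,y,z:(lambda q:(q[1]-q[0])[1]/(q[1]-q[0])[0])(proj([B(r0,y,z,a),B(r1,y,z,a)],cs))
    print(a,'slopes pointer',d(0,165,128,0),'low edge',d(8,170,-83,5),'up edge',d(8,170,83,5))
E
python3 fit3.py
```

```text
550.2707439702966 44.449752500986094 0.3151694923632156 0.7876870001542375
[0.78846281] [-6.6  2.4  0.5 -1.5  0.4  7.4]
[0.81774509 3.93091144 2.69239505] [-1.1  0.4  1.  -5.3 -0.2  4. ]
[0.7887724] [ 0.4 -1.5  0.3  7.4]
[0.76941536] [ 1.8 -2.8 -1.5  2.7 -1.7  0.9]
[0.77621388 1.26979774 1.97833066] [ 2.2 -3.3 -1.1  2.2 -1.   0.6]
0.7 slopes pointer -0.5004088598682908 low edge -0.43644403812441496 up edge -0.4894402885306429
0.75 slopes pointer -0.5644520786582267 low edge -0.4957318340189645 up edge -0.5527960276661551
0.8 slopes pointer -0.6347275395586568 low edge -0.5610083233579067 up edge -0.6223846632390673
0.85 slopes pointer -0.7126004256141499 low edge -0.6336120449878216 up edge -0.699580049060453
```

```bash
sed -i 's/B(170,83,5,b),B(230,62,0,b)\],c5)-\[\[38,80\],\[185,70\],\[284,112\]\]/B(170,83,-5,b),B(230,64,0,b)],c5)-[[68.6,78.5],[196,70],[282.7,108]]/; s/\[\[255+220\*.3.*\]\])\]$/[[317.4,135.5],[314.7,169.7]])]/' fit.py; sed -n '/r=\[proj/,/return/p' fit.py; python3 fit3.py; python3 fit.py
```

```text
r=[proj([tip],ct)-[t(44,196)],proj([tip],cs)-[[319.3,123.3]],(proj([tip],c1)-[[407,3]])*.5,
     (proj([B(230,62,0,0),B(230,-62,0,0)],c4)-[[305,107],[301,260]])*.5,
     (proj([B(8,83,5,b),B(170,83,-5,b),B(230,64,0,b)],c5)-[[68.6,78.5],[196,70],[282.7,108]])*.5,
     (proj([B(170,83,5,b),B(170,-83,5,b)],cs)-[[317.4,135.5],[314.7,169.7]])]
    return np.concatenate([q.ravel() for q in r])
552.1050050726898 45.221857360042854 0.3098496493376483 0.8149456672175224
[0.8036982] [-3.7  1.5  1.  -1.7  0.   8.4]
[0.81759401 1.65762356 2.00404743] [-1.2 -0.6  1.2 -5.3 -0.3  4.5]
[0.80385963] [ 1.  -1.7 -0.1  8.4]
[0.78059374] [ 2.1 -3.1 -1.4  2.4 -1.2  0.8]
[0.78034164 0.05362605 1.03393163] [ 2.3 -3.3 -1.2  2.2 -1.   0.6]
0.7 slopes pointer -0.4964862710326303 low edge -0.43248133024862745 up edge -0.4855192999765727
0.75 slopes pointer -0.5604455685662381 low edge -0.49174574656953457 up edge -0.5488034588852666
0.8 slopes pointer -0.6306123759073194 low edge -0.5569863740164479 up edge -0.6182981161250659
0.85 slopes pointer -0.7083446229091134 low edge -0.6295377469260569 up edge -0.6953704451736739
[5.52105005e+02 4.52218574e+01 3.09849649e-01 8.14945667e-01
 8.04176538e-01] [ 0.9 -0.7  0.4 -0.2 -0.1 -1.3 -0.2  0.3  0.7 -1.9 -1.9  0.7  0.4 -0.9
 -0.1  4.2  1.2 -3.9 -2.4  1.7]
```

The board is at about 0.804 and the pointer at about 0.815, and comparing slopes in the scene view gives 0.807 against 0.80. Both are inside the 0.06 band, so I'll settle and hand in.

```bash
python3 -m inch '[[[0,0,0,0],[0,0,0,0],[0,0,0,0],[0,0,0,0],[0,0,0,0],[0,0,0,0]]]' && python3 -c "
from cell import order
print(order.finish_job())"
```

```text
clock: 13.6
eef_pos: [623.4, 63.4, 235.4]
tool_rot: [3.131, 0.0, 1.874]
force: [8.2, 0.7, 4.1]
width: 9.5
gripper_force: 59.2
the job is handed in; nothing more can be done
None
```

I handed the job in at 13.6 s, with the cover upright near the middle of the small cork mat and the board held still by its bar at about 0.80 rad, against about 0.81 rad for the pointer by my camera fit; no verdict was returned.

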